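# Rock a tight relay out of its socket on the repair turntable

## Task

Turn the repair turntable by its black knob until the front station clicks in, with the two relays in front at the red pointer. Then unplug the relay with the blue cap: it sits very tight, and dragging it straight out would bow the board and tear its solder joints, so rock it well over from side to side, to and fro in the direction of its longer side, easing it up a little with each swing until it frees. Finish while still holding it in the gripper, upright and a finger's breadth clear above its own socket, so that its contacts can be looked at; the turntable stays in its click, the other relay plugged in, and everything else on the bench where it lies.

Things in the scene. Friction and masses are not known exactly. Their poses are not given: they have to be found in the camera images.
- stand: Fixed foot of the rotary repair stand: plate 250 x 250 x 12 mm with a column. Origin: centre of the plate's underside, on the turntable's vertical axis; z up. On its -x side (front), out to 185 mm from the axis and 56 mm high, a spring index plunger with a red diamond pointer.
- turntable: Round aluminium table, 240 mm in diameter, top 52 mm above the bench, turning about the stand's axis. Origin as the stand's; relays on its -x side. Front station: its x along the stand's x. It starts turned 0.6 to 1.1 rad anticlockwise of that. A plunger clicks there between two pins, pulling it in from within 0.05 rad; entering or leaving takes 11 N at the knob, other turning 2 N.
- turn_knob (a point): On the axis of the turntable's black upright knob, 90 mm above the bench and 103 mm from the turntable's axis; turns with the table. The knob is a round post 20 mm in diameter, from 66 to 104 mm above the bench. It lies on the turntable's +y axis.
- board (a joint): How far the green circuit board (120 x 150 mm, its underside 60 mm above the bench, on rubber mounts on the turntable) is bowed up by pulling, m: 0 at rest, 6 N per mm after the first 3 N. The solder joints tear at 0.0035 (about 24 N of pull). Nothing on it but the relays stands higher than 25 mm above its top.
- socket_left (a point): Centre of the mouth of one of two black relay sockets, 80 mm above the bench, 34 mm from the turntable's axis towards the relays' side and 34 mm to the side (turntable's +y). x: along the relays' long side, z up. Mouth 35 (x) x 31 mm, outside 43 x 39 mm, 14 mm deep; springs inside press on the wide faces (+-y) of the relay's foot.
- socket_right (a point): The same for the other socket, 68 mm away in y.
- relay: Relay with a BLUE cap, 40 to 85 g, in either socket. White case 38 (x, long) x 28 (y) x 42 mm high on the socket's rim; below it a foot 32 x 24 x 13 mm in the socket. Origin: centre of the foot's underside, 13 mm below the mouth when plugged in; case from 13 to 55 mm above it; x in line with the turntable's axis, z up. Wholly clear when 13 mm up.
- relay_cap (a point): Centre of the blue cap's top, 122 mm above the bench when plugged in. Friction holds the relay for its first 11 mm: a straight pull takes 27 to 35 N. While it is swung in its x-z plane (tilted about its y axis, 6 to 8 degrees each way, turning about a point at the socket's mouth) little lifts it: about 1 mm up per full swing of 12 to 16 degrees is safe.
- relay2: The other relay, of the same size and make, with an ORANGE cap, in the other socket, same origin and axes: leave it plugged in.
- dome: Dome camera, white base 110 mm in diameter with a black dome, 77 mm high, loose on the bench; origin under its centre. Leave it.
- driver: Screwdriver with red handle lying on the bench. Leave it.
- spray: Spray can, 52 mm in diameter, 150 mm high; origin under its centre. Leave it.
- solder: Spool of solder, 56 mm in diameter, 42 mm high. Leave it.
- tape: Roll of black tape, 90 mm in diameter, 19 mm high. Leave it.
- meter: Yellow multimeter, 160 x 80 x 35 mm, lying flat. Leave it.

How it is judged:
On the way, in this order (a step that is already met when the one before it is completed fails the run):
1. the turntable is turned to the front station and clicked in, the blue-capped relay still plugged in (angle between the x axis of turntable and the x axis of stand, either way round below 0.04 rad and angular speed of turntable below 0.05 rad/s and z of relay in the frame of socket_left below -0.01 m), for 0.3 s.
2. the relay is leaned over (over 2.3 degrees) with its foot still in the socket (angle between relay's own z axis and vertical above 0.04 rad and z of relay in the frame of socket_left below -0.001 m).
3. it is swung back through upright, foot still in the socket (angle between relay's own z axis and vertical below 0.025 rad and z of relay in the frame of socket_left below -0.001 m).
4. it is leaned over again, foot still in the socket (all of step 2).
At the end, for the whole second after the job is handed in: the gripper holds the blue relay still, foot 3 to 35 mm above the socket mouths, within 18 mm sideways of its own socket, upright within 10 degrees, touching nothing else; turntable within 0.04 rad of the front station; board at rest; other relay plugged in (angle between the x axis of turntable and the x axis of stand, either way round below 0.04 rad and z of relay in the frame of socket_left between 0.003 and 0.035 m and (horizontal distance between relay and socket_left below 0.018 m or horizontal distance between relay and socket_right below 0.018 m) and angle between relay's own z axis and vertical below 0.17 rad and contact force between the fingers and relay above 1 N and contact force between relay and turntable below 0.1 N and linear speed of relay below 0.03 m/s and z of relay2 in the frame of socket_left below -0.009 m and value of joint board below 0.0015 m); the arm keeps its last pose, push and grip.
It fails at once if the board is bowed up by 3.5 mm or more: solder joints torn (value of joint board above 0.0035 m).
It fails at once if the other relay is pulled out by over 5 mm (z of relay2 in the frame of socket_left above -0.008 m).
It fails at once if a thing lying on the bench is shifted by over 30 mm (distance of any of dome, driver, spray, solder, tape, meter from where it was at the start of the episode above 0.03 m).
It also fails if it takes over 67 s, if anything falls off the work surface, if the arm or the gripper's body presses on something with over 40 N, if the wrist force passes 120 N, or if a joint passes its speed limit or range.

## Robot

A 6-joint arm with a two-finger parallel gripper is mounted at the origin on the work surface. World frame = base frame: x ahead of the robot, y to its left, z up, the work surface at z = 0. Lengths are in m, angles in rad, forces in N, time in s.
With the tool pointing down it reaches from about 0.325 to 0.925 m from the base axis. Payload 3.1 kg.
Tool frame: the origin (TCP) lies midway between the tips of the shut fingers; the grasp point (between the pads) lies robot.pinch_z behind it (robot.pinch_z is the distance from the TCP to the grasp point, in m); y points along the fingers, x is the direction in which the jaws open and shut, and the axes are right-handed (so a half turn about y gives the same grasp; the last joint's range is limited). The gripper opens to 85 mm and grips with 20 to 120 N. Pads are 22 mm wide; open, the fingers measure 114 mm over their backs; the gripper's body (76 mm by 85 mm) begins 54 mm behind the grasp point. The pads swing forward as they close: fully open they stand 13 mm farther back than shut.
Start: joints at [1.114, 0.217, 1.613, -0, 1.311, -0.112], TCP at [0.211, 0.588, 0.231] pointing down, gripper open.
Joint ranges: [-2.75, 2.75], [-0.78, 2.1], [0.31, 2.55], [-1.13, 4.27], [0.13, 2.63], [-2.58, 2.58]. Speed limits (rad/s): [2.79, 2.79, 3.14, 3.14, 3.14, 3.14].

## Interface

Orientations are given as a unit quaternion [x, y, z, w].
In Python, from station import robot gives the robot as it stands. Calls block until the motion is done:
- robot.goto(position, orientation): joint-space move of the TCP to a pose.
- robot.move_linear(position, rot=None, v=0.15, threshold=None): straight line of the TCP; rot=None keeps the orientation; v is the mean speed in m/s. With threshold (N) it stops when the force on the tool has changed by that much, and returns True; else False.
- robot.move_joints(angles): joint-space move.
- robot.command_gripper(opening, force=None): finger opening in m; force is the grip in N (None keeps the last); returns when the fingers have stopped.
- robot.dwell(seconds).
- robot.inverse_kinematics(position, orientation): joint angles nearest the present ones, or None.
- robot.observe(): the state.
- robot.capture(name): name is "side" or "top" or "wrist"; returns a dict with "color" (480x640x3 uint8, blue, green, red), "depth" (480x640 float32, m along the optical axis (not along the pixel's ray), 0 where there is no reading), "intrinsics" (3x3 intrinsics, pixels), "R" (3x3) and "t" (3): a world point X has camera coordinates R X + t. Camera axes: x right, y down, z forward; pixel columns grow to the right and rows downward; lengths in m; the calibration is good to about 2 mm. A picture is of the moment at which its call begins.
A pose or a line that the arm cannot do raises robot.Unreachable and nothing moves.
- robot.sign_off(): hands the job in, once; it reports no verdict.
The state is a dict: "time_s": time; "qpos": joint angles; "qd": joint speeds; "joint_efforts": joint torques, N m; "eef_pos": TCP position; "eef_rot": TCP orientation; "wrist_force": force on the tool from outside, world axes, zero at the start; "moment": the same for the moment, N m; "finger_gap": finger opening in m.
Only numpy, scipy, OpenCV 4.12 (cv2) and the standard library are available. Lean on these libraries where they do the work, as an engineer would, in place of code of your own. Each camera call takes 0.05 s, during which the arm holds its last target.

## Working session

There is one attempt and no reset: what is moved stays moved. The work goes in short steps, each a Python script; the robot and the scene stay as the last script left them, time stands still between calls to the robot, and variables do not carry over. Pictures are saved under pics/ and viewed, and the job is handed in when it is done.

```bash
ls; mkdir -p pics
python3 - <<'E'
from station import robot
import cv2
o=robot.observe(); print(o['time_s'],o['eef_pos'],o['eef_rot'],o['finger_gap'],robot.pinch_z)
for n in ['side','top','wrist']:
    c=robot.capture(n); cv2.imwrite(f'pics/{n}0.png',c['color'])
    print(n,c['intrinsics'].tolist(),c['R'].round(4).tolist(),c['t'].round(4).tolist())
E
```

```text
pics
0.0 [0.21084283 0.58746033 0.22994539] [ 0.57877837  0.40605758 -0.40758597 -0.57793297] 0.08559387116630811 0.0187
side [[461.0046110270877, 0.0, 316.71699372816596], [0.0, 461.0046110270877, 243.13411980566332], [0.0, 0.0, 1.0]] [[0.9946, -0.1022, -0.0173], [-0.0808, -0.6591, -0.7477], [0.065, 0.7451, -0.6638]] [-0.556, 0.0969, 1.1497]
top [[474.37259524413315, 0.0, 315.93820634540407], [0.0, 474.37259524413315, 237.6558770242676], [0.0, 0.0, 1.0]] [[-0.0021, -1.0, 0.0037], [-0.9974, 0.0018, -0.0715], [0.0715, -0.0039, -0.9974]] [-0.0345, 0.5586, 1.4592]
wrist [[373.747808700258, 0.0, 313.2740129798418], [0.0, 373.747808700258, 236.6726494601407], [0.0, 0.0, 1.0]] [[0.3377, 0.9413, -0.0023], [0.9076, -0.3249, 0.2659], [0.2496, -0.0918, -0.964]] [-0.6234, -0.0353, 0.3801]
```

View pics/top0.png

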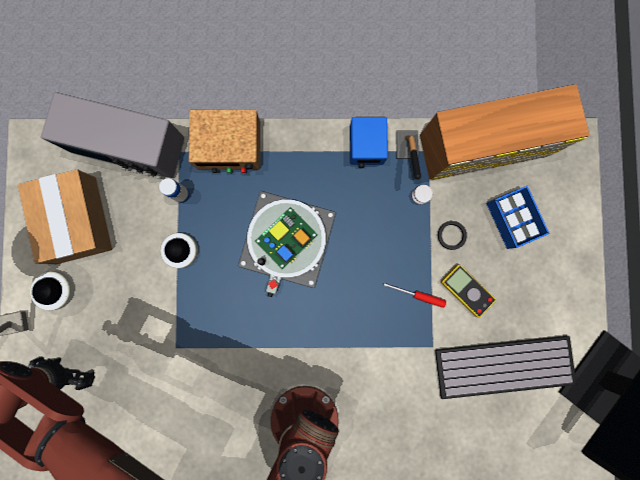

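View pics/side0.png

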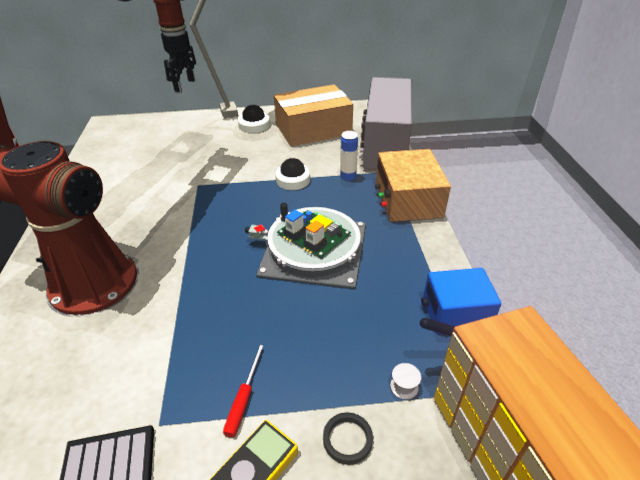

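View pics/wrist0.png

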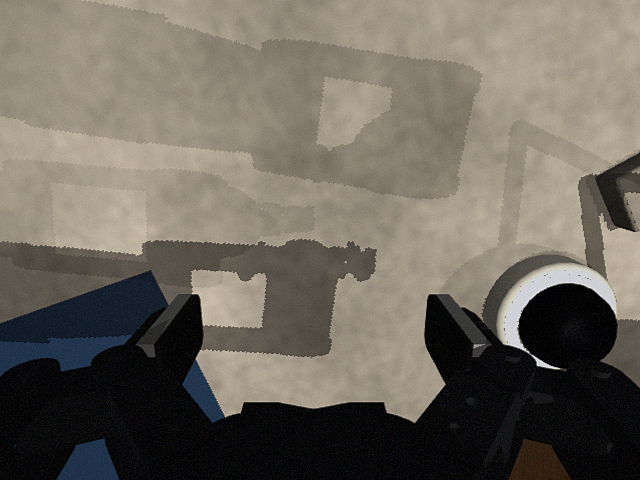

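Run:
```python
from scipy.spatial.transform import Rotation as R
print(R.from_quat([ 0.57877837,0.40605758,-0.40758597,-0.57793297]).as_matrix().round(3))
```

```text
[[ 0.338 -0.001 -0.941]
 [ 0.941 -0.002  0.338]
 [-0.002 -1.     0.   ]]
```

```bash
cat > h.py <<'E'
import numpy as np, cv2
from scipy.spatial.transform import Rotation as Rot
def ray(c,u,v,z):
    K=np.array(c['intrinsics']);R=np.array(c['R']);t=np.array(c['t'])
    d=R.T@(np.linalg.inv(K)@[u,v,1]); o=-R.T@t
    return o+d*(z-o[2])/d[2]
def proj(c,X):
    p=np.array(c['R'])@np.asarray(X)+np.array(c['t']); p=np.array(c['intrinsics'])@p; return p[:2]/p[2]
def crop(c,u0,v0,u1,v1,k,name):
    cv2.imwrite('pics/'+name,cv2.resize(c['color'][v0:v1,u0:u1],None,fx=k,fy=k,interpolation=cv2.INTER_CUBIC))
E
python3 - <<'E'
from h import *
from station import robot
c=robot.capture('top'); crop(c,232,185,342,305,5,'t1.png')
c=robot.capture('side'); crop(c,240,190,380,295,5,'s1.png')
E
```

```text
(no output)
```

View pics/t1.png

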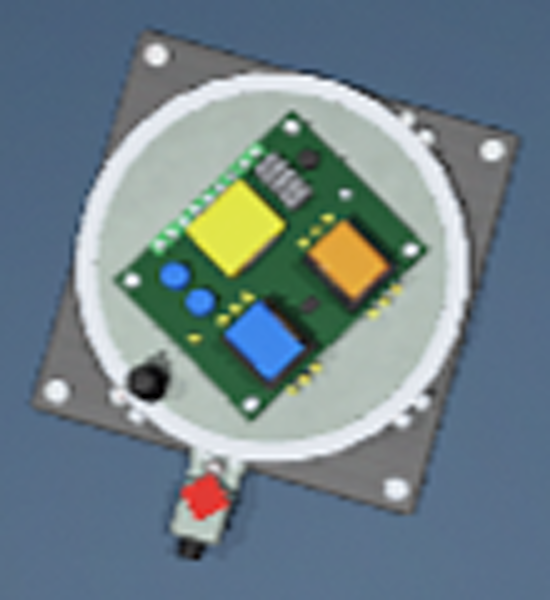

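View pics/s1.png

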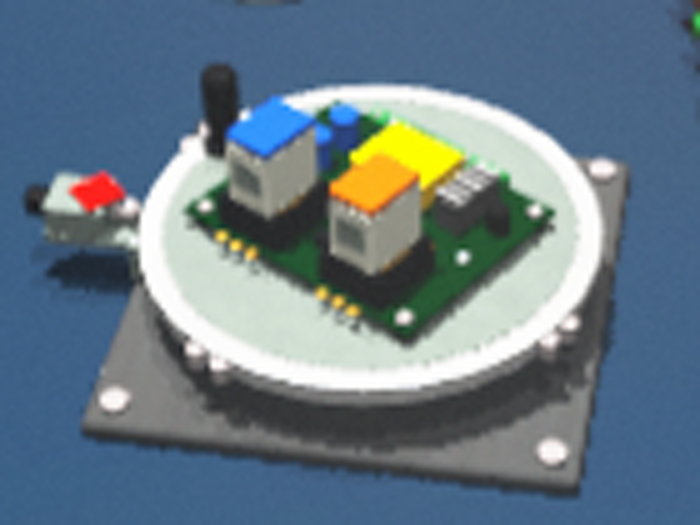

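Run:
```python
from h import *
from station import robot
c=robot.capture('top')
f=lambda x,y,z: ray(c,232+(x+.5)/5-.5,185+(y+.5)/5-.5,z)
H=[f(x,y,.013) for x,y in [(157,55),(492,150),(397,489),(57,391)]]
C=np.mean(H,0); print('plate',C, [np.linalg.norm(H[i]-H[i-1]) for i in range(4)])
D=f(272,266,.052); print('disc',D)
P=f(205,497,.056); K=f(148,380,.104); B=f(265,341,.122); O=f(347,262,.122)
for n,p in zip('PKBO',(P,K,B,O)):
    d=(p-C)[:2]; print(n,p,np.linalg.norm(d),np.degrees(np.arctan2(d[1],d[0])))
d=H[0]-H[3]; print('plate yaw', np.degrees(np.arctan2(d[1],d[0])))
d=H[1]-H[2]; print('plate yaw', np.degrees(np.arctan2(d[1],d[0])))
for z in (.05,.1): pass
c=robot.capture('side')
g=lambda x,y,z: ray(c,240+(x+.5)/5-.5,190+(y+.5)/5-.5,z)
print('side K',g(220,76,.104),'B',g(273,128,.122),'O',g(375,183,.122),'P',g(97,190,.056))
```

```text
plate [0.55602606 0.05573391 0.013     ] [np.float64(0.22009246340730937), np.float64(0.21948992433241638), np.float64(0.220516488166229), np.float64(0.22074699048706037)]
disc [0.55595472 0.05580466 0.052     ]
P [0.41585047 0.09569195 0.056     ] 0.14575953780434578 164.0894251251693
K [0.48540526 0.12519183 0.104     ] 0.09905403252658433 135.47563785595725
B [0.50741243 0.0555951  0.122     ] 0.04861383335557256 -179.83639442233635
O [0.55319856 0.00811915 0.122     ] 0.04769863611498119 -93.39840148776258
plate yaw -16.124400229456345
plate yaw -15.797700730066394
side K [0.48639733 0.12120934 0.104     ] B [0.51037249 0.05092555 0.122     ] O [0.5562297  0.00218755 0.122     ] P [0.41735419 0.09425766 0.056     ]
```

```bash
cat >> h.py <<'E'
def ori(a,th=0.0,axis=None):
    a=np.radians(a); x=np.array([np.cos(a),np.sin(a),0]); y=np.array([0,0,-1.]); z=np.cross(x,y)
    R=Rot.from_matrix(np.c_[x,y,z])
    if axis is not None: R=Rot.from_rotvec(th*np.asarray(axis))*R
    return R.as_quat()
E
python3 - <<'E'
from h import *
from station import robot
K=np.array([.4855,.124])
print(robot.inverse_kinematics([*K,.19],ori(45)), robot.inverse_kinematics([.584,.155,.073],ori(-16)))
t0=robot.observe()['time_s']
robot.goto([*K,.19],ori(45))
o=robot.observe(); print(o['time_s']-t0,o['eef_pos'],o['wrist_force'])
c=robot.capture('wrist'); cv2.imwrite('pics/w1.png',c['color']); print(proj(c,[*K,.104]))
import pickle; pickle.dump(c,open('w1.pkl','wb'))
E
```

```text
[ 1.09905660e-01 -8.61809605e-03  1.94032548e+00 -4.44089210e-16
  1.20988526e+00 -6.75492503e-01] [ 1.43316982e-01  3.51718752e-01  1.76846587e+00 -4.44089210e-16
  1.02140803e+00  4.22569662e-01]
1.9499999999999997 [0.48555993 0.12473732 0.19017275] [ 0.09839885  0.7307928  -0.25923785]
[312.67122109 242.5381865 ]
```

View pics/w1.png

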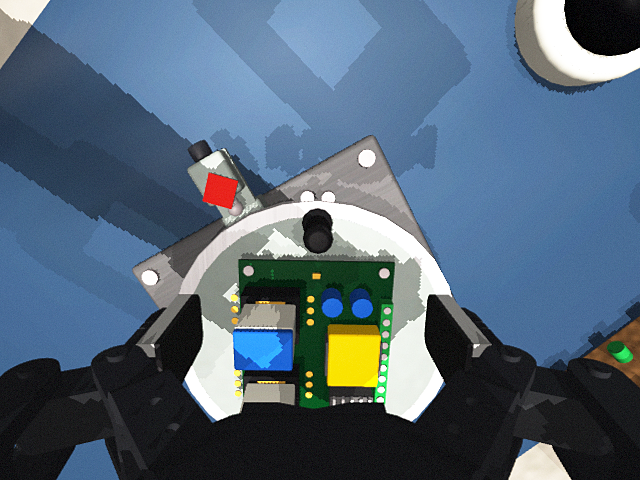

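Run:
```python
from h import *
import pickle
c=pickle.load(open('w1.pkl','rb'))
crop(c,180,110,460,410,2.5,'w1c.png')
print('K',ray(c,317,236,.104)) 
a,b=ray(c,248,270,.062),ray(c,384,272,.062); d=a-b; print(np.linalg.norm(d),np.degrees(np.arctan2(*d[1::-1])))
a,b=ray(c,150,277,.013),ray(c,367,158,.013);d=a-b; print(np.linalg.norm(d),np.degrees(np.arctan2(*d[1::-1])))
```

```text
K [0.48437154 0.12903721 0.104     ]
0.10556387233098491 -135.83128738839713
0.22294323718307404 -106.15824278026244
```

View pics/w1c.png

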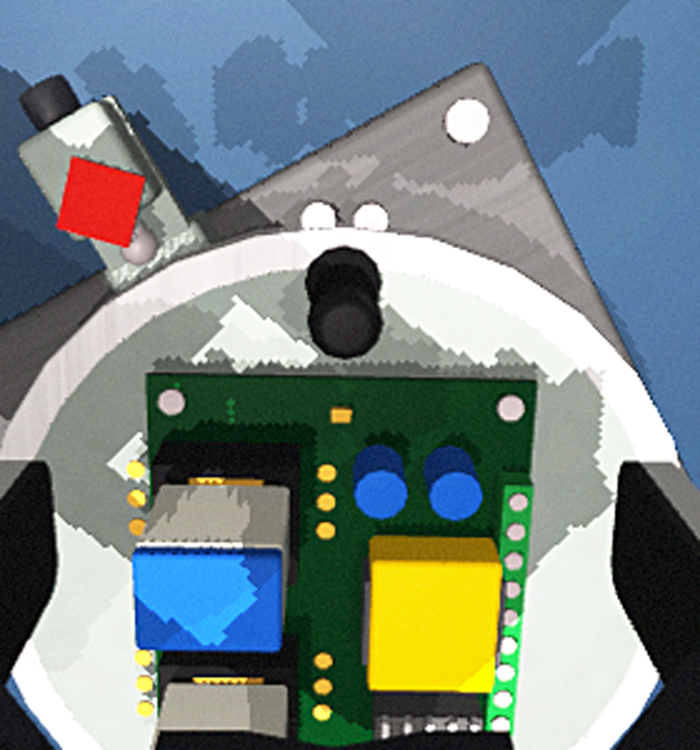

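Run:
```python
from h import *
import pickle
c=pickle.load(open('w1.pkl','rb'))
print('K',ray(c,318,240,.104)) 
q=[(134,548),(280,550),(280,640),(137,650)]
for x,y in q: print(ray(c,180+x/2.5,110+y/2.5,.122))
print('P',ray(c,180+101/2.5,110+201/2.5,.056))
```

```text
K [0.48671328 0.12761794 0.104     ]
[0.48688368 0.05192513 0.122     ]
[0.51338983 0.07768542 0.122     ]
[0.53163214 0.05893599 0.122     ]
[0.50729189 0.03030378 0.122     ]
P [0.41798785 0.0938975  0.056     ]
```

Run:
```python
from h import *
from station import robot
print(robot.observe()['time_s'])
robot.goto([.4862,.1265,.19],ori(45))
robot.command_gripper(.05,20)
print(robot.move_linear([.4862,.1265,.075],v=.12,threshold=8))
robot.command_gripper(.024)
o=robot.observe(); print(o['time_s'],o['eef_pos'],o['wrist_force'],o['finger_gap'])
c=robot.capture('wrist'); cv2.imwrite('pics/w2.png',c['color'])
```

```text
2.35
False
4.5167 [0.48646423 0.12655772 0.07540537] [ 0.1214582   0.29840035 -0.00357827] 0.023672866406762052
```

View pics/w2.png

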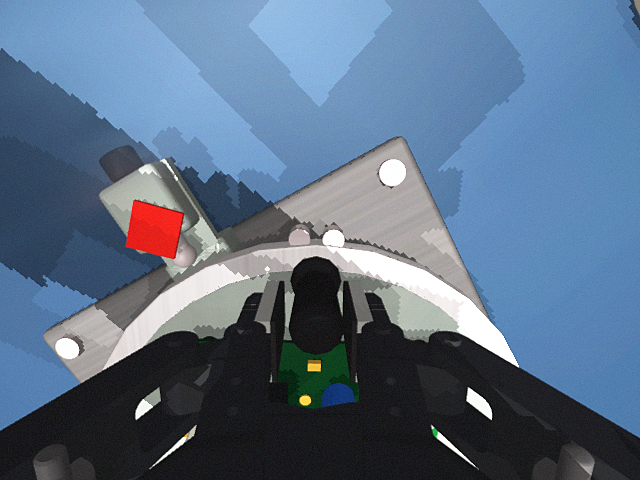

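Run:
```python
from h import *
from station import robot
C=np.array([.5575,.0545])
for p in [128,120,112,104,96,88,82,78]:
    q=np.radians(p); 
    robot.move_linear([*(C+.103*np.array([np.cos(q),np.sin(q)])),.075],ori(p-90),v=.09)
    o=robot.observe(); f=o['wrist_force']; print(p,round(o['time_s'],2),f.round(1) if hasattr(f,'round') else f,'tan',round(f[0]*-np.sin(q)+f[1]*np.cos(q),1),round(o['finger_gap'],4))
c=robot.capture('top'); crop(c,232,185,342,305,5,'t3.png')
```

```text
128 4.85 [1.2 0.8 0.4] tan -1.4 0.0239
120 5.16 [0.7 0.2 0.7] tan -0.7 0.0238
112 5.47 [1.3 0.2 1.6] tan -1.3 0.0242
104 5.78 [ 0.4  0.3 -0.2] tan -0.5 0.0238
96 6.08 [ 0.2 -0.8  1. ] tan -0.1 0.0239
88 6.39 [ 1.2  0.4 -0.1] tan -1.2 0.0242
82 6.66 [-0.6  0.3  0.7] tan 0.7 0.0243
78 6.91 [-4.5  0.6  3.1] tan 4.5 0.0242
```

View pics/t3.png

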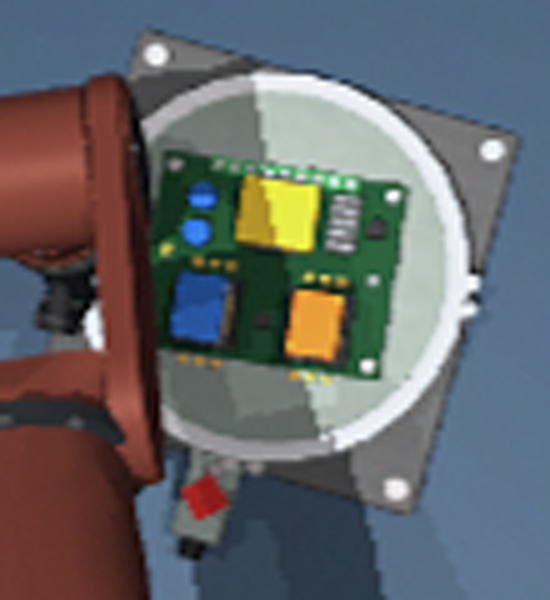

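Run:
```python
from h import *
from station import robot
C=np.array([.5575,.0545])
for p in [77,76,75,74,73.3]:
    q=np.radians(p); 
    robot.move_linear([*(C+.103*np.array([np.cos(q),np.sin(q)])),.075],ori(p-90),v=.02)
    o=robot.observe(); f=o['wrist_force']; print(p,round(o['time_s'],2),f.round(1),'tan',round(f[0]*-np.sin(q)+f[1]*np.cos(q),1),round(o['finger_gap'],4))
c=robot.capture('top'); crop(c,232,185,342,305,5,'t4.png')
```

```text
77 7.21 [-8.3  0.8  4.9] tan 8.3 0.0237
76 7.46 [-12.8   1.    7.4] tan 12.7 0.0242
75 7.71 [-14.9   2.   11. ] tan 14.9 0.0243
74 7.96 [-19.2   2.1  14.1] tan 19.0 0.0241
73.3 8.21 [-21.8   2.6  16.1] tan 21.6 0.0242
```

View pics/t4.png

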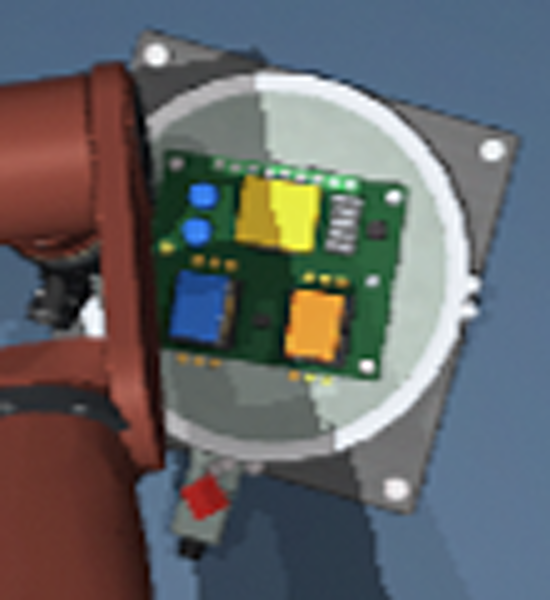

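Run:
```python
from h import *
from station import robot
c=robot.capture('wrist'); cv2.imwrite('pics/w5.png',c['color'])
c=robot.capture('side'); crop(c,240,130,400,270,5,'s5.png')
o=robot.observe(); print(o['eef_pos'],o['wrist_force'],o['moment'],o['eef_rot'], ori(-16.7))
q=np.radians(73.3);print(np.array([.5575,.0545])+.103*np.array([np.cos(q),np.sin(q)]))
```

```text
[0.57658317 0.1544571  0.07384667] [-22.54380975   3.47076478  16.2858377 ] [ 0.50343636  3.67037562 -0.03966336] [ 0.70076232 -0.11005967  0.09316826 -0.69866924] [ 0.69961105 -0.10268581  0.10268581 -0.69961105]
[0.58709813 0.15315572]
```

View pics/w5.png

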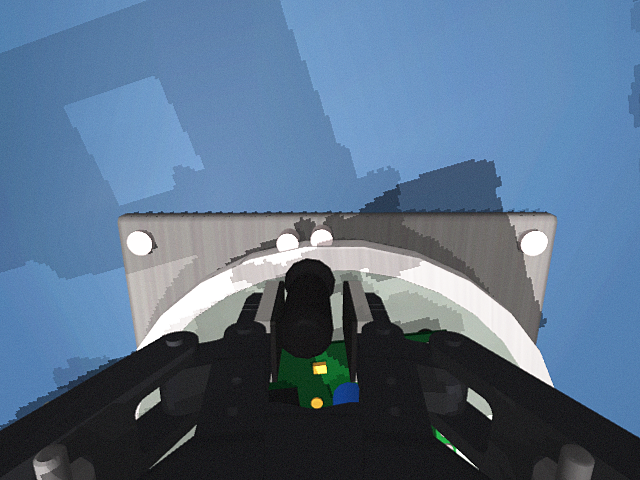

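View pics/s5.png

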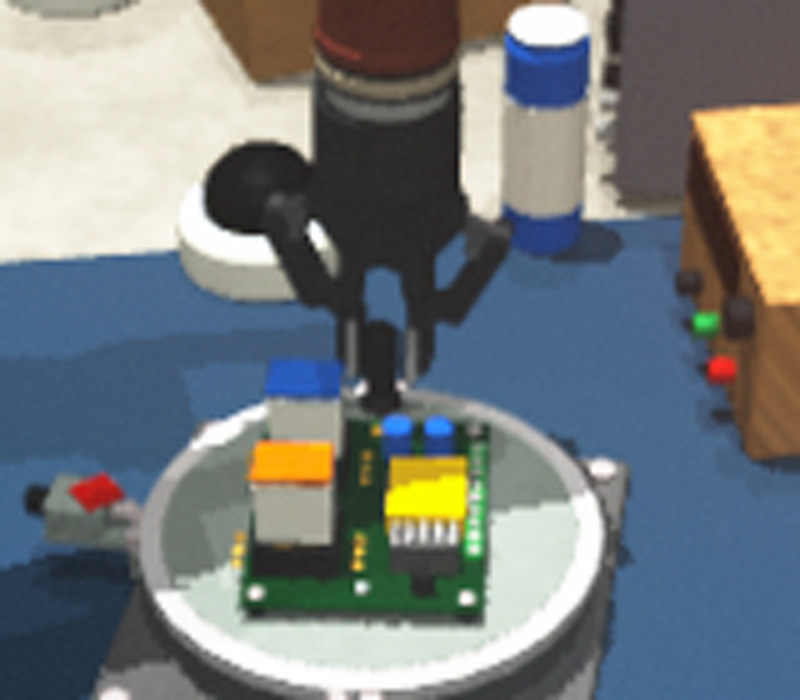

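Run:
```python
from h import *
from station import robot
C=np.array([.5575,.0545])
def st(tag):
    o=robot.observe(); f=o['wrist_force'];e=o['eef_pos']; d=e[:2]-C
    print(tag,round(o['time_s'],2),f.round(1),e.round(4),'phi',round(np.degrees(np.arctan2(d[1],d[0])),2),np.linalg.norm(d).round(4))
st('0'); robot.dwell(.3); st('dwell')
q=np.radians(73.3);X=C+.103*np.array([np.cos(q),np.sin(q)])
robot.move_linear([*X,.081],ori(-16.7),v=.04); st('up')
```

```text
0 8.36 [-22.5   3.5  16.3] [0.5766 0.1545 0.0738] phi 79.19 0.1018
dwell 8.66 [-22.2   2.9  17.1] [0.5766 0.1545 0.0739] phi 79.19 0.1018
up 8.96 [-14.8   4.2  -0.2] [0.5764 0.1543 0.0762] phi 79.29 0.1016
```

Run:
```python
from h import *
from station import robot
C=np.array([.5575,.0545])
def st(tag):
    o=robot.observe(); f=o['wrist_force'];e=o['eef_pos']; d=e[:2]-C
    print(tag,round(o['time_s'],2),f.round(1),e.round(4),'phi',round(np.degrees(np.arctan2(d[1],d[0])),2),np.linalg.norm(d).round(4))
    return np.degrees(np.arctan2(d[1],d[0]))
z=.081
for p in [72.5,71.5,70.5,69.5]:
    q=np.radians(p);X=C+.103*np.array([np.cos(q),np.sin(q)])
    z+=.0005
    robot.move_linear([*X,z],ori(-16.5),v=.04); 
    if st(p)<76: break
```

```text
72.5 9.21 [-17.5   5.5   0.9] [0.5764 0.1543 0.0762] phi 79.27 0.1016
71.5 9.46 [-20.3   6.9   1.3] [0.5765 0.1543 0.0761] phi 79.22 0.1016
70.5 9.71 [-22.6   8.    1.7] [0.5765 0.1543 0.0761] phi 79.21 0.1016
69.5 9.96 [-26.4   8.9   2.2] [0.5766 0.1542 0.0761] phi 79.17 0.1015
```

Run:
```python
from h import *
from station import robot
c=robot.capture('wrist'); crop(c,200,200,440,420,3.2,'w6.png')
c=robot.capture('side'); crop(c,280,170,340,225,12,'s6.png')
c=robot.capture('top'); crop(c,240,250,320,310,9,'t6.png')
```

```text
(no output)
```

View pics/w6.png

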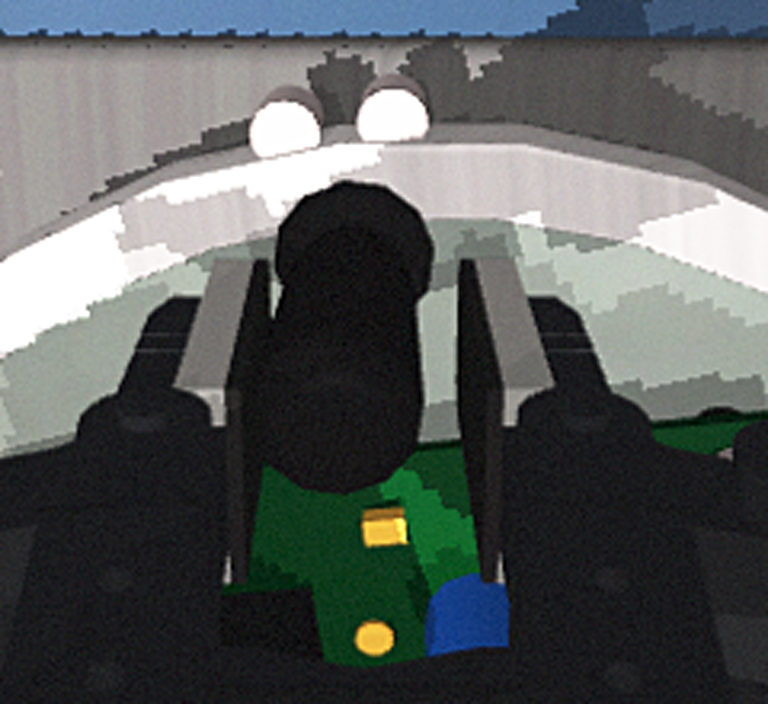

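View pics/s6.png

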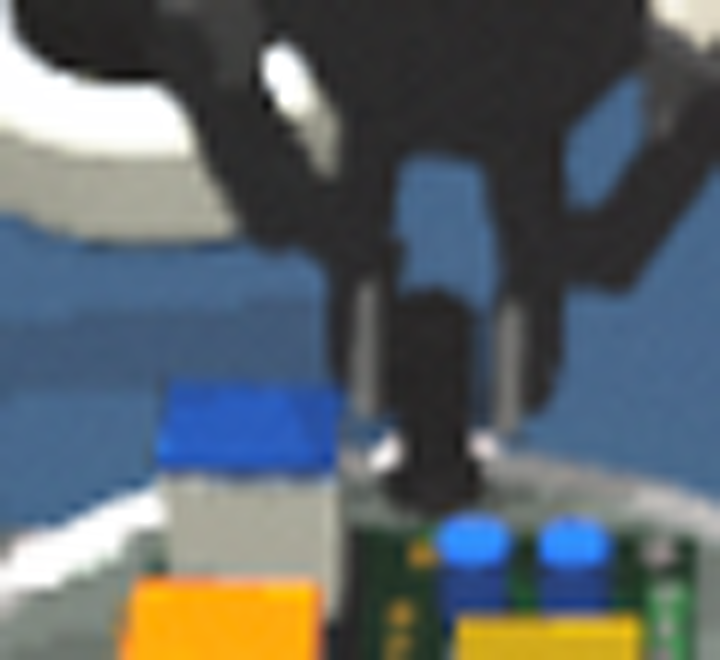

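View pics/t6.png

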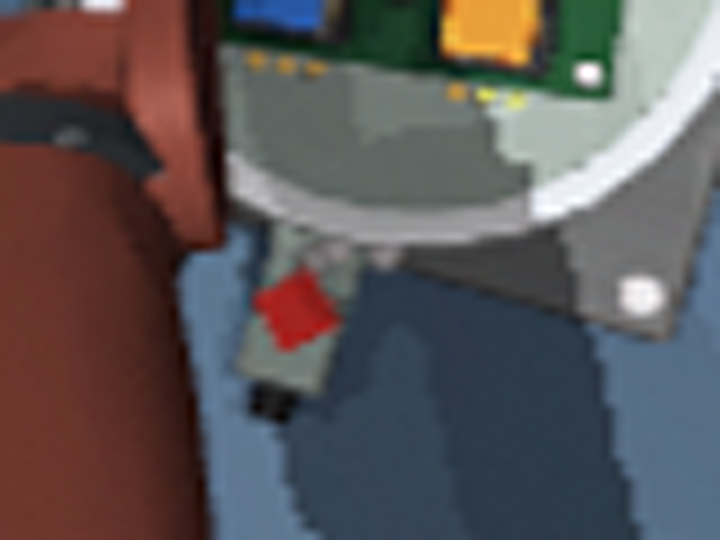

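Run:
```python
from h import *
from station import robot
o=robot.observe(); F2=np.array(o['wrist_force']);M2=np.array(o['moment'])
F1=np.array([-22.54380975,3.47076478,16.2858377]);M1=np.array([0.50343636,3.67037562,-0.03966336])
S=lambda v:np.array([[0,-v[2],v[1]],[v[2],0,-v[0]],[-v[1],v[0],0]])
A=np.vstack([-S(F1),-S(F2)]);b=np.r_[M1,M2]
r=np.linalg.lstsq(A,b,rcond=None); print(F2,M2,r[0],A@r[0]-b, o['qpos'],o['joint_efforts'])
print(robot.inverse_kinematics(o['eef_pos'],o['eef_rot']))
```

```text
[-26.71849833   9.49840299   2.78067613] [ 1.41668654  3.90584273 -0.02664307] [-0.02178949  0.00382597 -0.14525426] [ 0.06301608 -0.0409312   0.05028904 -0.02636429  0.03572244 -0.07809817] [0.13929667 0.3540973  1.75897287 0.00993484 1.06535926 0.42001364] [-9.15324569e+00 -4.38408351e+01 -3.95295167e+01 -3.08766067e+00
 -6.71716422e+00 -1.02628861e-02]
[0.13929667 0.3540973  1.75897287 0.00993484 1.06535926 0.42001364]
```

```bash
cat >> h.py <<'E'
C=np.array([.5575,.0545])
def P(p,r=.103): q=np.radians(p); return C+r*np.array([np.cos(q),np.sin(q)])
def st(robot,tag):
    o=robot.observe(); f=o['wrist_force'];e=o['eef_pos']; d=e[:2]-C
    print(tag,round(o['time_s'],2),f.round(1),e.round(4),'phi',round(np.degrees(np.arctan2(d[1],d[0])),2),np.linalg.norm(d).round(4))
    return np.degrees(np.arctan2(d[1],d[0]))
E
python3 - <<'E'
from h import *
from station import robot
robot.move_linear([*P(80),.079],ori(-12),v=.05); st(robot,'80')
robot.move_linear([*P(84),.079],ori(-8),v=.05); st(robot,'84')
c=robot.capture('wrist'); crop(c,200,200,440,420,3,'w7.png')
c=robot.capture('top'); crop(c,232,185,342,305,5,'t7.png')
E
```

```text
80 10.64 [-1.   0.5  0.2] [0.5761 0.1559 0.0797] phi 79.6 0.1031
84 10.93 [-0.5  0.2 -0.6] [0.5693 0.1567 0.0797] phi 83.41 0.1029
```

View pics/w7.png

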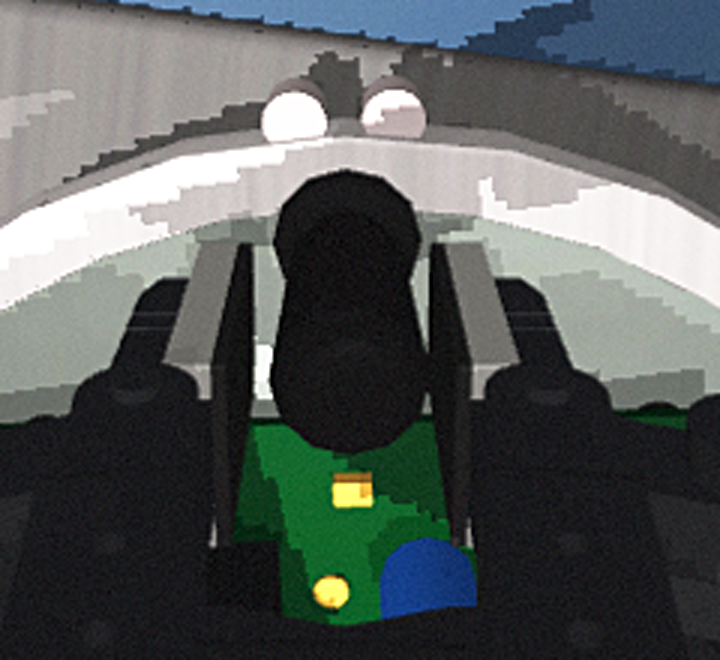

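View pics/t7.png

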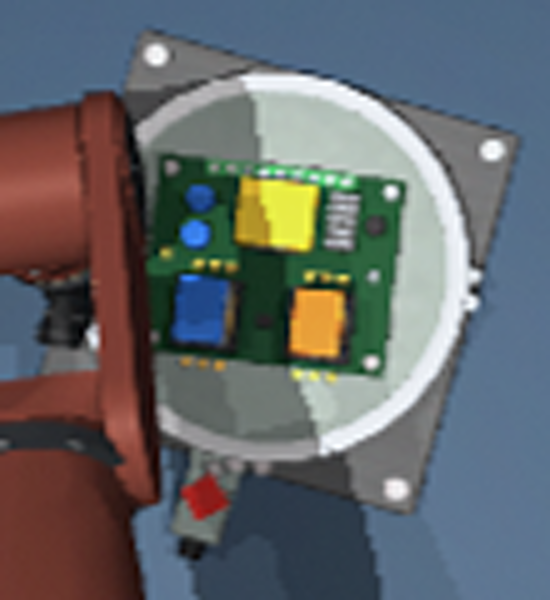

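Run:
```python
from h import *
from station import robot
robot.move_linear([*P(72.5),.079],ori(-16.5),v=.25); st(robot,'72.5')
robot.dwell(.2);st(robot,'')
```

```text
72.5 11.33 [-0.3  0.7 -0.8] [0.5888 0.1527 0.0788] phi 72.33 0.1031
 11.53 [-0.5 -0.7  0. ] [0.5889 0.1526 0.0791] phi 72.26 0.103
```

Run:
```python
from h import *
from station import robot
c=robot.capture('wrist'); crop(c,200,200,440,420,3,'w8.png')
c=robot.capture('top'); crop(c,232,185,342,305,5,'t8.png')
```

```text
(no output)
```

View pics/w8.png

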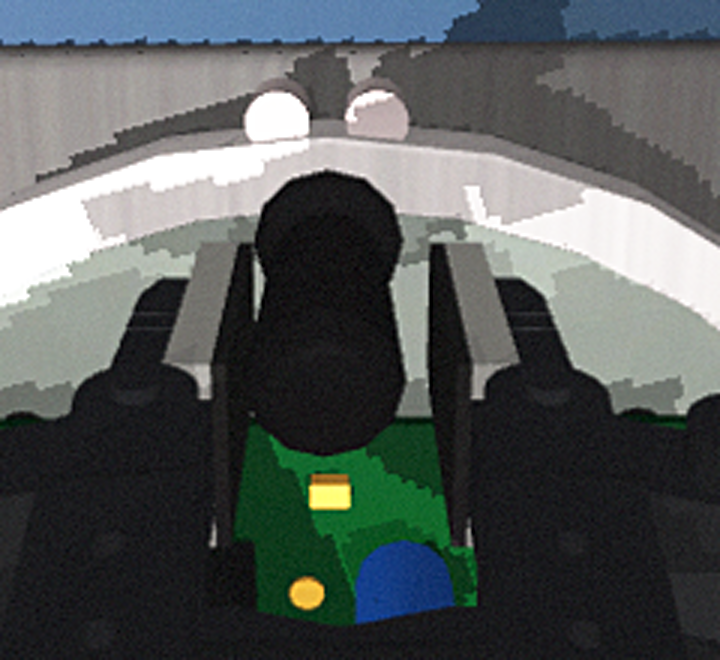

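View pics/t8.png

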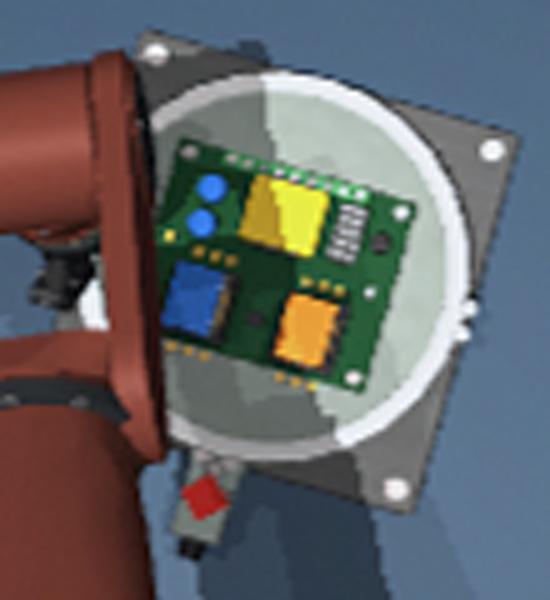

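Run:
```python
from h import *
from station import robot
robot.move_linear([*P(73),.079],v=.05)
robot.command_gripper(.05); st(robot,'open')
robot.move_linear([*P(73),.19],v=.2)
B=C+Rot.from_euler('z',-16.2,degrees=True).as_matrix()[:2,:2]@[-.034,.034]; print(B)
robot.command_gripper(.08)
robot.goto([*B,.20],ori(-16.2)); st(robot,'over')
import pickle
c=robot.capture('wrist'); pickle.dump(c,open('w9.pkl','wb')); cv2.imwrite('pics/w9.png',c['color']); print(proj(c,[*B,.122]))
c=robot.capture('top'); crop(c,232,185,342,305,5,'t9.png');pickle.dump(c,open('t9.pkl','wb'))
```

```text
open 12.25 [-0.1 -1.  -0.1] [0.5876 0.153  0.079 ] phi 73.01 0.103
[0.53433571 0.09663568]
over 13.78 [-0.4 -0.1  0.2] [0.5341 0.0961 0.2004] phi 119.32 0.0478
[313.07277401 244.39223611]
```

View pics/w9.png

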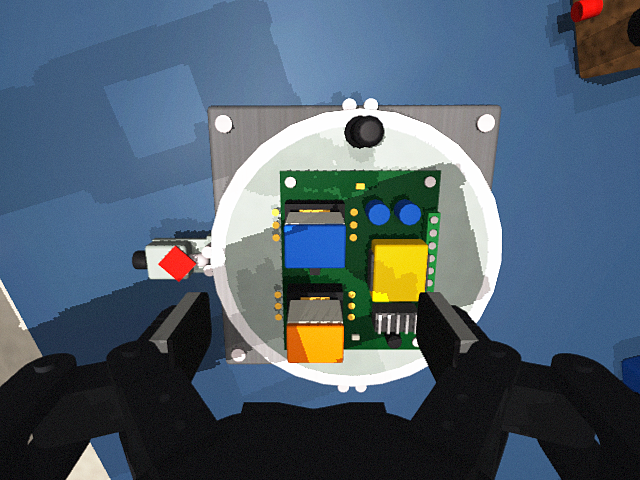

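View pics/t9.png

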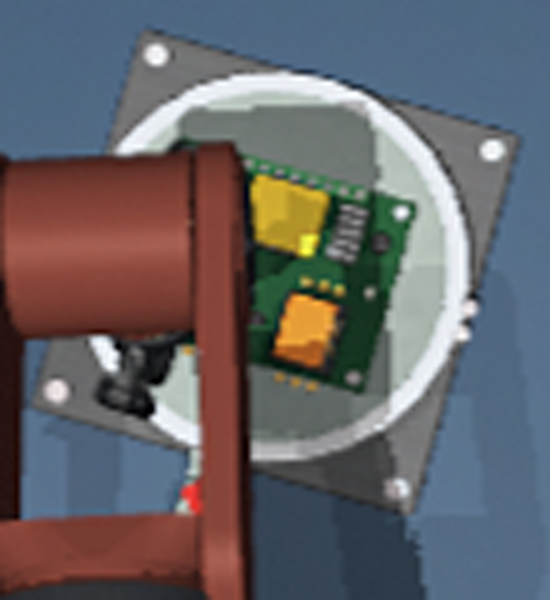

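Run:
```python
from h import *
import pickle
c=pickle.load(open('w9.pkl','rb')); crop(c,265,190,365,280,7,'w9c.png')
```

```text
(no output)
```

View pics/w9c.png

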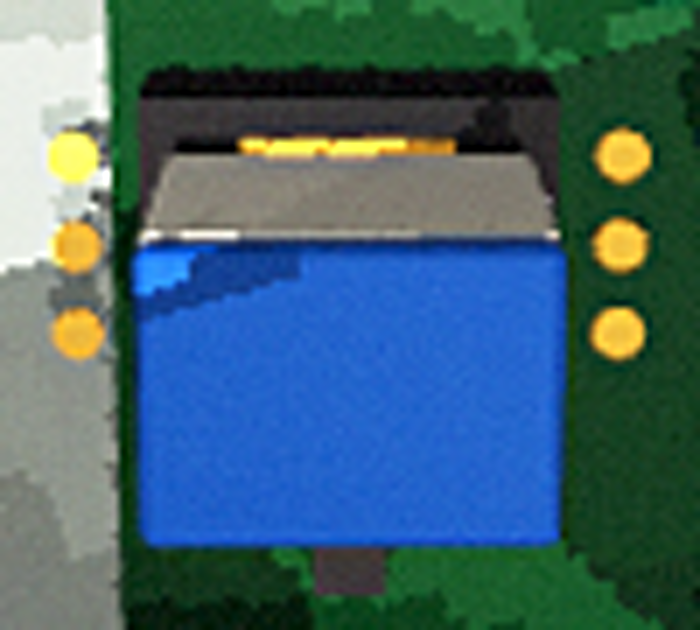

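Run:
```python
from h import *
from station import robot
import pickle
c=pickle.load(open('w9.pkl','rb'))
f=lambda x,y: ray(c,265+(x+.5)/7-.5,190+(y+.5)/7-.5,.122)
B=f(350,399); print(B, np.linalg.norm(f(138,250)-f(565,250)),np.linalg.norm(f(350,255)-f(350,545)))
robot.move_linear([*B[:2],.20],v=.1)
st(robot,'above')
print(robot.move_linear([*B[:2],.093],v=.1,threshold=8)); st(robot,'down')
robot.command_gripper(.03,60); st(robot,'grip'); o=robot.observe();print(o['finger_gap'],o['moment'])
c=robot.capture('wrist'); cv2.imwrite('pics/w10.png',c['color'])
```

```text
[0.53483484 0.09501586 0.122     ] 0.037383575355558196 0.026952606151372627
above 14.12 [-0.6 -0.   0.5] [0.5353 0.0954 0.1998] phi 118.52 0.0465
False
down 15.34 [ 0.2  0.4 -0.2] [0.5357 0.0951 0.0939] phi 118.27 0.046
grip 15.8 [-2.6 -0.   5. ] [0.5349 0.0952 0.0937] phi 119.06 0.0465
0.037165843160308396 [0.0764813  0.38518028 0.01225081]
```

View pics/w10.png

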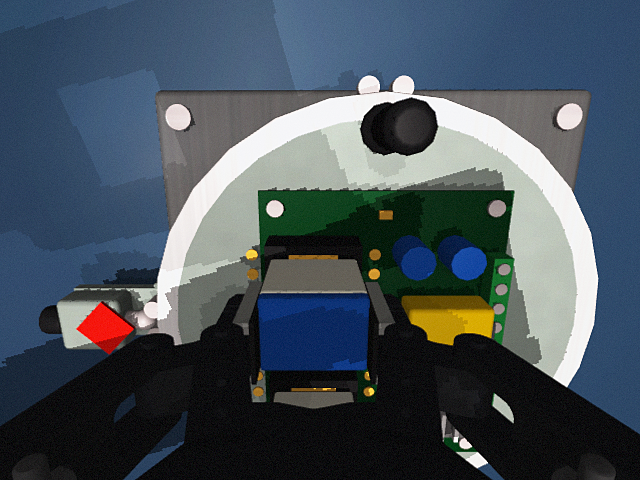

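```bash
cat >> h.py <<'E'
B=np.array([.53483,.09502]); A=-16.2
YA=np.array([-np.sin(np.radians(A)),np.cos(np.radians(A)),0]); XA=np.array([np.cos(np.radians(A)),np.sin(np.radians(A)),0])
def swing(robot,th,lift,v=.02,q=False):
    th_=np.radians(th)
    pos=np.array([*B,.08])+Rot.from_rotvec(th_*YA).apply([0,0,.013+lift])
    robot.move_linear(pos,ori(A,th_,YA),v=v)
    o=robot.observe(); f=np.array(o['wrist_force']); m=np.array(o['moment'])
    ty=Rot.from_quat(o['eef_rot']).as_matrix()[:,1]  # tool down axis
    act=np.degrees(np.arctan2(-ty@XA,-ty[2]))
    e=np.array(o['eef_pos']); d=e-np.array([*B,.08])
    # distance pivot->tcp along tool
    print(f"{th:5.1f} L{lift*1e3:.1f} t{o['time_s']:.2f} act{act:5.1f} tcp x{d@XA*1e3:5.1f} y{d@YA*1e3:5.1f} along{-(d@ty)*1e3-13:5.2f} F {f@XA:5.1f} {f@YA:5.1f} z{f[2]:5.1f} My{m@YA:5.2f} gap{o['finger_gap']*1e3:.1f}")
    return f[2],act
E
python3 - <<'E'
from h import *
from station import robot
for th in [2,4,6]: swing(robot,th,0)
E
```

```text
2.0 L0.0 t16.10 act  2.0 tcp x  0.6 y  0.1 along 1.06 F  -4.9  -0.8 z  8.5 My 0.40 gap37.3
  4.0 L0.0 t16.35 act  4.0 tcp x  1.1 y  0.2 along 1.63 F  -4.7  -0.7 z 10.6 My 0.56 gap37.2
  6.0 L0.0 t16.60 act  6.0 tcp x  1.7 y  0.2 along 2.22 F  -6.0  -1.6 z 12.7 My 0.75 gap37.1
```

Run:
```python
from h import *
from station import robot
swing(robot,7,.0005)
for th,l in [(3,.001),(0,.001),(-3.5,.001),(-7,.0015),(0,.0018),(7,.0022)]: swing(robot,th,l)
c=robot.capture('wrist'); cv2.imwrite('pics/w11.png',c['color'])
```

```text
7.0 L0.5 t16.85 act  7.0 tcp x  1.9 y  0.2 along 2.52 F  -5.2  -1.8 z 11.8 My 0.57 gap37.6
  3.0 L1.0 t17.10 act  2.9 tcp x  0.7 y  0.2 along 2.18 F  -2.7  -0.6 z  6.5 My 0.44 gap37.2
  0.0 L1.0 t17.35 act -0.1 tcp x -0.2 y  0.2 along 2.02 F  -2.0   0.2 z  7.3 My 0.47 gap36.5
 -3.5 L1.0 t17.60 act -3.5 tcp x -1.1 y  0.2 along 1.87 F  -2.3  -0.2 z  6.5 My 0.56 gap37.3
 -7.0 L1.5 t17.85 act -7.0 tcp x -2.0 y  0.2 along 2.55 F  -2.5  -0.6 z  7.4 My 0.83 gap37.0
  0.0 L1.8 t18.12 act  0.0 tcp x  0.2 y  0.2 along 2.47 F  -3.4   0.7 z  8.6 My 0.78 gap36.6
  7.0 L2.2 t18.40 act  6.9 tcp x  2.3 y  0.3 along 2.87 F  -4.0   0.0 z  7.6 My 0.61 gap37.2
```

View pics/w11.png

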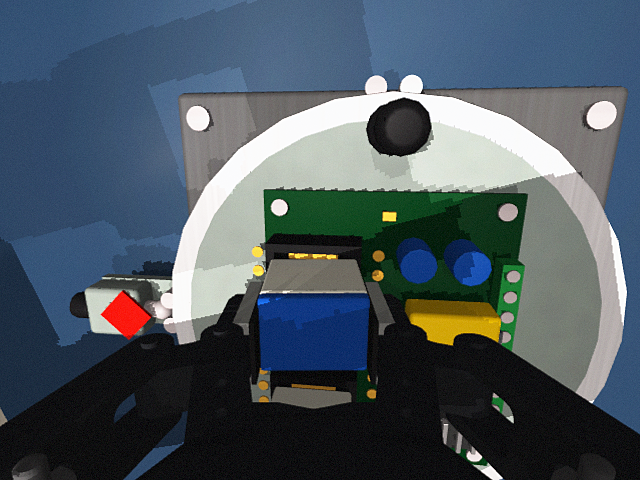

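Run:
```python
from h import *
from station import robot
L=.0022;s=-1
for i in range(8):
    L+=.0004; swing(robot,0,L)
    L+=.0004; fz,a=swing(robot,7*s,L); s=-s
    if fz<-9: break
```

```text
0.0 L2.6 t18.73 act -0.3 tcp x  0.2 y  0.1 along 2.54 F   2.4  -0.2 z -1.6 My-0.51 gap37.3
 -7.0 L3.0 t19.00 act -7.1 tcp x -1.9 y -0.1 along 2.78 F   2.4  -0.1 z -1.6 My-0.21 gap37.1
  0.0 L3.4 t19.27 act  0.1 tcp x  0.2 y -0.0 along 2.87 F  -1.7   0.9 z  1.8 My 0.28 gap37.1
  7.0 L3.8 t19.55 act  6.9 tcp x  2.4 y -0.0 along 3.20 F   0.5   1.2 z -1.2 My-0.21 gap36.8
  0.0 L4.2 t19.82 act -0.4 tcp x -0.1 y -0.0 along 3.82 F   5.1   1.2 z -7.6 My-0.95 gap36.8
 -7.0 L4.6 t20.10 act -7.3 tcp x -2.5 y -0.0 along 4.32 F   5.1   0.8 z -7.7 My-0.86 gap36.7
  0.0 L5.0 t20.38 act -0.0 tcp x -0.5 y -0.1 along 4.04 F   2.0   1.3 z -3.7 My-0.11 gap36.7
  7.0 L5.4 t20.65 act  6.9 tcp x  1.7 y -0.1 along 4.38 F   0.5   1.4 z -4.9 My-0.26 gap37.2
  0.0 L5.8 t20.93 act -0.2 tcp x -0.8 y -0.1 along 5.64 F   4.6   0.8 z-10.8 My-0.80 gap37.2
 -7.0 L6.2 t21.20 act -7.0 tcp x -3.2 y -0.1 along 6.11 F   4.3   1.8 z-10.8 My-0.48 gap37.0
```

Run:
```python
from h import *
from station import robot
L=.0062
swing(robot,0,L);swing(robot,7,L)
c=robot.capture('wrist'); cv2.imwrite('pics/w12.png',c['color'])
c=robot.capture('side'); crop(c,270,165,350,235,9,'s12.png')
```

```text
0.0 L6.2 t21.48 act  0.2 tcp x -1.0 y -0.1 along 5.57 F  -2.1   1.1 z -3.5 My 0.55 gap37.2
  7.0 L6.2 t21.75 act  7.0 tcp x  1.7 y -0.0 along 5.81 F  -2.7   0.8 z -2.6 My 0.56 gap37.2
```

View pics/w12.png

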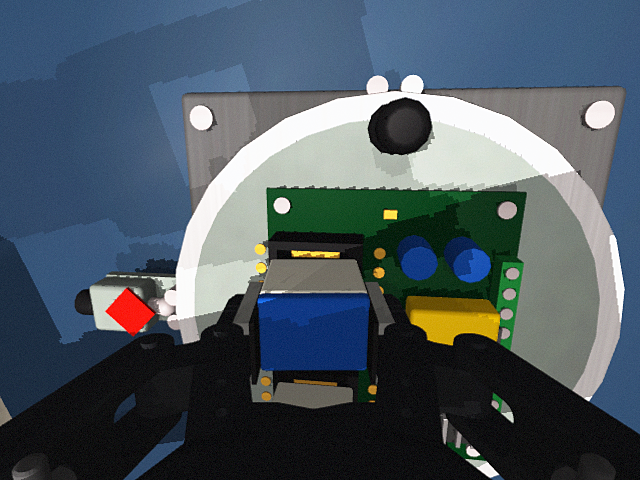

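View pics/s12.png

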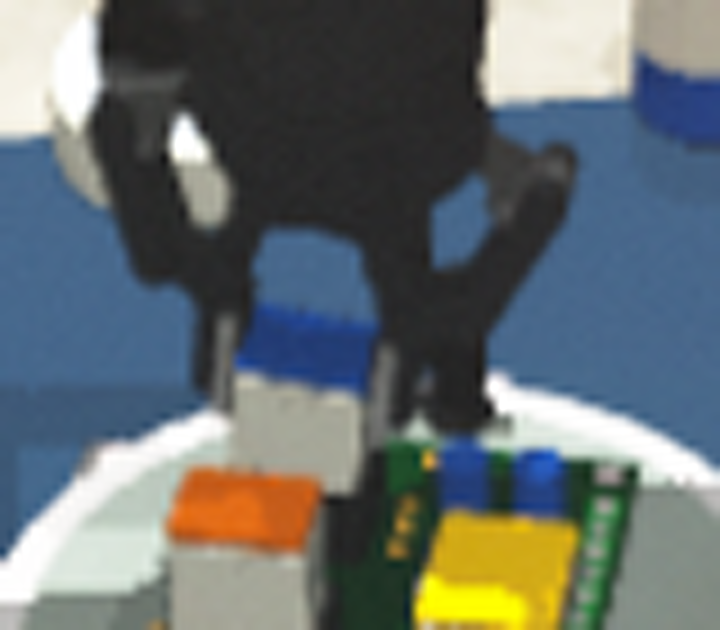

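Run:
```python
from h import *
from station import robot
L=.0062;s=-1;fz=-2.6
for i in range(14):
    st_=.0005 if fz>-7 else 0
    L+=st_; fz,a=swing(robot,0,L)
    if fz>-7: L+=.0004
    fz,a=swing(robot,7*s,L); s=-s
    if L>=.0115 or fz<-14: break
```

```text
0.0 L6.7 t22.12 act -0.1 tcp x -0.6 y -0.0 along 6.82 F   0.6   1.4 z -9.5 My-0.18 gap37.1
 -7.0 L6.7 t22.40 act -6.9 tcp x -2.9 y -0.0 along 6.95 F   0.8   0.2 z -7.4 My 0.29 gap37.0
  0.0 L6.7 t22.68 act  0.4 tcp x -0.3 y -0.1 along 6.59 F  -4.6   0.6 z -0.5 My 0.95 gap37.0
  7.0 L7.1 t22.95 act  7.3 tcp x  2.4 y -0.0 along 6.92 F  -3.9   1.0 z -0.8 My 0.86 gap36.9
  0.0 L7.6 t23.23 act -0.0 tcp x  0.2 y -0.0 along 7.70 F   0.2   0.9 z -7.4 My-0.24 gap36.9
 -7.0 L7.6 t23.50 act -6.9 tcp x -2.1 y  0.0 along 7.97 F   0.7   0.3 z -7.7 My-0.10 gap37.1
  0.0 L7.6 t23.77 act  0.2 tcp x  0.3 y  0.0 along 7.66 F  -3.6   1.3 z  1.3 My 0.76 gap36.9
  7.0 L8.0 t24.05 act  7.1 tcp x  2.7 y  0.0 along 7.93 F  -2.9   0.1 z -0.4 My 0.71 gap36.6
  0.0 L8.5 t24.33 act -0.2 tcp x  0.2 y  0.0 along 8.73 F   2.3   0.1 z -7.6 My-0.28 gap37.1
 -7.0 L8.5 t24.62 act -7.0 tcp x -2.2 y  0.1 along 8.93 F   1.5   1.1 z -7.2 My-0.28 gap37.0
  0.0 L8.5 t24.90 act  0.2 tcp x  0.3 y  0.0 along 8.77 F  -4.1   0.8 z  1.0 My 0.80 gap36.9
  7.0 L8.9 t25.18 act  7.0 tcp x  2.9 y  0.1 along 9.01 F  -2.5   0.8 z  2.0 My
[... 249 characters left out ...]
g 9.76 F  -4.4   0.4 z  5.1 My 0.81 gap36.6
  7.0 L9.8 t26.33 act  7.1 tcp x  2.5 y  0.1 along 9.91 F  -2.9   0.3 z  3.6 My 0.79 gap37.0
  0.0 L10.3 t26.62 act -0.2 tcp x  0.3 y  0.1 along10.35 F   2.4   0.1 z -6.7 My-0.66 gap36.8
 -7.0 L10.7 t26.92 act -7.1 tcp x -2.1 y  0.1 along10.84 F   4.6  -0.3 z -7.5 My-0.62 gap37.2
  0.0 L10.7 t27.21 act  0.2 tcp x -0.0 y  0.0 along10.74 F  -2.6   0.1 z  1.7 My 0.59 gap36.8
  7.0 L11.1 t27.51 act  6.9 tcp x  2.8 y  0.1 along10.97 F  -2.4   0.6 z  0.4 My 0.33 gap37.1
  0.0 L11.6 t27.81 act -0.1 tcp x -0.7 y  0.2 along12.35 F   0.3  -1.0 z  0.6 My-0.02 gap37.4
 -7.0 L12.0 t28.11 act -6.9 tcp x -3.7 y  0.3 along12.63 F  -0.6   1.4 z  0.8 My 0.40 gap36.8
```

Run:
```python
from h import *
from station import robot
for L in [.0125,.014,.018]:
    if swing(robot,0,L)[0]<-8: break
else:
    swing(robot,0,.0285,v=.05)
robot.dwell(.3)
swing(robot,0,.0285)
import pickle
c=robot.capture('wrist'); cv2.imwrite('pics/w13.png',c['color'])
c=robot.capture('side'); crop(c,250,145,370,245,6,'s13.png')
c=robot.capture('top'); crop(c,232,185,342,305,5,'t13.png')
```

```text
0.0 L12.5 t28.42 act -0.3 tcp x  3.5 y  0.1 along13.67 F   1.7   0.1 z  2.3 My-0.47 gap37.2
  0.0 L14.0 t28.67 act  0.1 tcp x -1.5 y -0.3 along13.14 F   0.3  -0.5 z -0.4 My-0.11 gap36.9
  0.0 L18.0 t29.02 act  0.0 tcp x -0.3 y  0.1 along18.10 F   0.6   0.1 z  0.6 My 0.01 gap37.2
  0.0 L28.5 t29.38 act -0.1 tcp x  0.6 y  0.2 along29.33 F   0.2  -0.9 z -1.2 My-0.07 gap37.2
  0.0 L28.5 t29.93 act  0.0 tcp x -0.0 y -0.0 along28.43 F  -0.3  -0.3 z -1.3 My 0.02 gap36.9
```

View pics/w13.png

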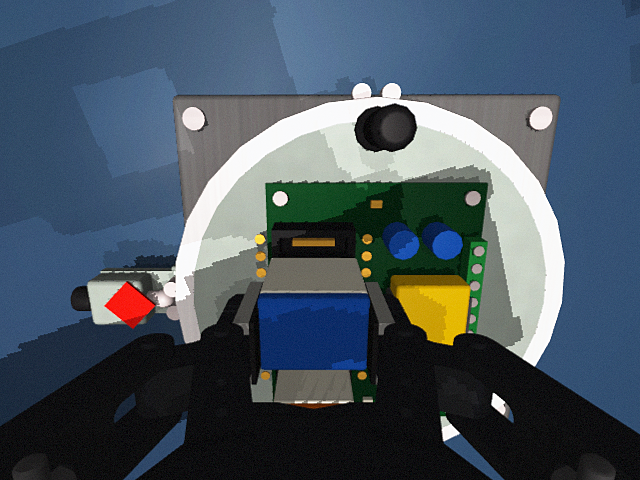

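View pics/s13.png

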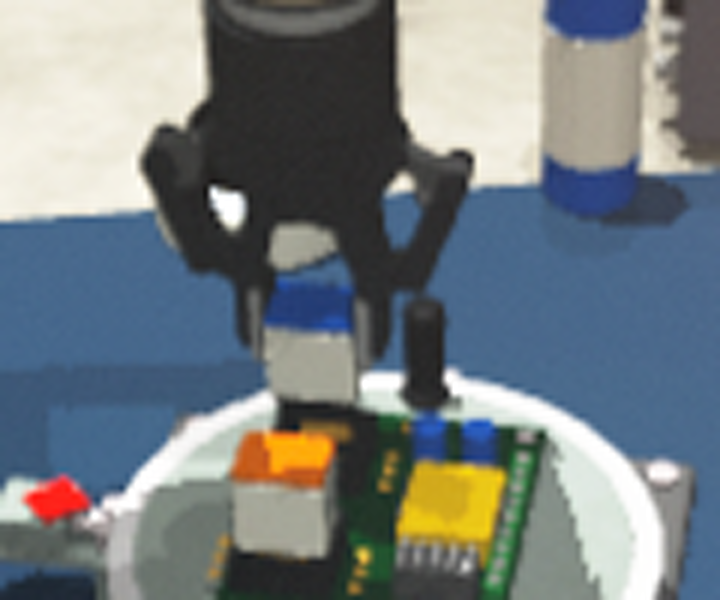

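View pics/t13.png

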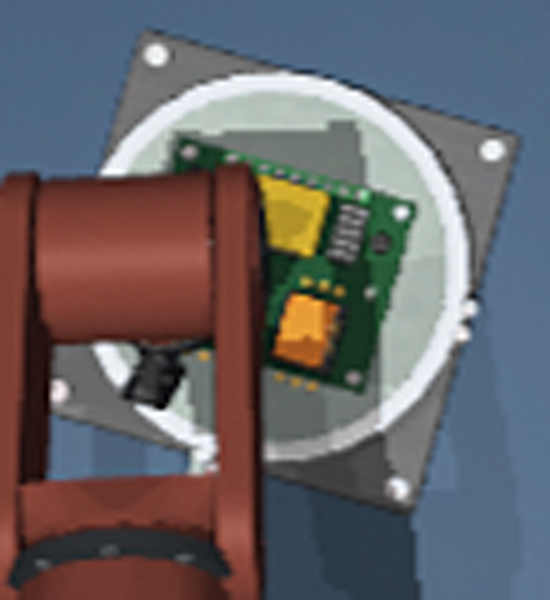

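Run:
```python
from station import robot
robot.dwell(.3); o=robot.observe(); print(o['time_s'],o['eef_pos'],o['wrist_force'],o['qd'],o['finger_gap'])
robot.sign_off()
```

```text
30.375 [0.53482911 0.09503124 0.12150521] [-0.49637988 -1.1305482  -0.61227968] [ 0.00042405  0.00041795 -0.00112869 -0.00127013 -0.00010424 -0.00059994] 0.03686675696075225
the job is handed in; nothing more can be done
```

I turned the turntable into its front click, worked the blue relay loose and handed the job in at about 30 s. The gripper is holding the relay upright, its foot about 15 mm above its own socket; I can't see the verdict.

- **Turntable:** My first slow push on the knob stalled about 0.11 rad short of the click. It held there at up to about 27 N, well above the stated 11 N. I never found out why. I backed off and pushed again faster, and it clicked in. The last pictures show the board lined up with the stand and the plunger between its pins.
- **Relay:** I rocked it about 7° each way, easing it up roughly 0.4–0.9 mm per swing, until the force dropped off at about 11–12 mm of lift. The most I saw on the wrist force was about 11 N of upward pull, against about 24 N that would tear the joints. I read it only at the end of each half swing, so a brief higher peak could have been missed. Early on, the gripper pressed down on the relay by up to about 13 N.
- **Last checks:**
  - The relay showed no visible slip in the fingers, which stood 37 mm apart. The arm was still and the tool was within 0.1° of upright.
  - The wrist force was about 1 N, and the empty socket was visible below the relay.
  - The orange relay looked fully plugged in.
  - I didn't compare the loose things on the bench with the first pictures, but no contact with them showed up.

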